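# Set the bench magnifier over the relay

## Task

Swing the bench magnifier round until the orange relay lies under the middle of its lens, and tilt the lens level, so that an assembler can look straight down at the relay. Move it by its frame, thumb grip or knobs, keeping off the glass, and leave the two terminal-strip plates and everything else on the bench undisturbed.

Things in the scene. Friction and masses are not known exactly. Their poses are not given: they have to be found in the camera images.
- swivel (a joint): Swivel of the magnifier's arm about its upright post (rad, positive = anticlockwise from above, stops at +-1.7). At 0 the arm points along the -x axis of magnifier. Held by friction, it stays where it is left and needs 2 to 3 N sideways at the lens to move.
- head (a joint): Tilt of the magnifier's head in its fork (rad, 0 = lens level, positive = the thumb-grip side is raised, stops at +-0.9). The pivot line is level, square to the arm, through the lens centre. Held by friction, it stays where it is left and needs about 3 N down on the thumb grip to move; pressing the opposite side of the rim tilts it the other way.
- magnifier: Bench magnifier, fixed to the table: round white base 190 mm across and 26 mm high, steel post, black swivel hub 44 mm across (height 208 to 252 mm), white arm and fork at height 230 mm (16 mm high), head in the fork. Origin on the table under the post's axis, z up; its -x axis is the arm's direction at swivel 0. The lens centre is always 220 mm from the post's axis, at height 230 mm.
- post_axis (a point): Point on the post's axis at the height of the arm (230 mm).
- lens_centre (a point): Centre of the glass lens (102 mm across), which sits in the white ring-shaped head (136 mm outer, 100 mm inner diameter, 24 mm thick; the lens is recessed by 7 mm at its middle and 10 mm at its edge from the ring's faces). The point's z axis is the lens's axis, vertical when level; its -x axis points at the thumb grip, away from the post, and its y axis lies along the tilt pivot.
- thumb_grip (a point): Middle of the upper face of the black thumb grip, a tab 50 mm wide, 32 mm long and 12 mm thick sticking out of the ring on the side away from the post; this point is 83 mm from the lens centre along the head's -x axis and 6 mm above the pivot plane when level.
- knob_a (a point): Centre of the outer face of one black fork knob (26 mm across, 16 mm long, its axis along the tilt pivot), on the fork's prong 104 mm sideways of the lens centre on its +y side, height 230 mm. Pushing this face straight in, towards the lens, swings the arm to larger swivel values without tilting the head.
- knob_b (a point): Centre of the outer face of the other fork knob, 104 mm from the lens centre on its -y side, height 230 mm. Pushing it in swings the arm to smaller swivel values.
- relay_top (a point): Centre of the top of the orange relay (46 x 28 mm), which stands in the middle of the relay plate, 72.5 mm above the plate's underside. It can lie to either side of the magnifier, within 10 mm of 220 mm from the post's axis.
- timer_top (a point): The same point on the other plate, whose plugged-in unit is a grey timer in place of the orange relay.
- relay_plate: Terminal-strip plate with the orange relay: loose aluminium plate 104 x 168 x 3 mm carrying a rail with terminals (47 mm high), 0.8 kg, lying on a 2 mm blue mat. Origin at the centre of its underside, rail along its y.
- timer_plate: The other loose terminal-strip plate, of the same size, with the grey timer, on the other blue mat.
- screwdriver: Bystander: red screwdriver 200 mm long lying on the bench.
- cutters: Bystander: red-handled side cutters about 170 mm long, lying on the bench.
- terminal_tray: Bystander: black open tray 120 x 180 x 45 mm.
- carton: Bystander: cardboard carton 150 x 110 x 90 mm.
- marker_jar: Bystander: clear jar 70 mm across and 85 mm high with a blue cap.
There are look-alikes about, which are no part of the job. Leave any turquoise look-alike of the relay_plate alone.

How it is judged:
At the end, for the whole second after the job is handed in: The lens centre is within 25 mm, seen from above, of the centre of the orange relay; the lens is level within 6 degrees; the magnifier is at rest (horizontal distance between lens_centre and relay_top below 0.025 m and angle between lens_centre's own z axis and vertical below 0.105 rad and velocity of joint swivel between -0.05 and 0.05 rad/s and velocity of joint head between -0.05 and 0.05 rad/s); the robot touches nothing.
It fails at once if the glass of the lens is pressed (over 2 N) (contact force between lens and anything else above 2 N).
It fails at once if a terminal-strip plate is shifted by more than 15 mm (distance of any of relay_plate, timer_plate from where it was at the start of the episode above 0.015 m).
It fails at once if a bystander is shifted by more than 20 mm (distance of any of screwdriver, cutters, terminal_tray, carton, marker_jar from where it was at the start of the episode above 0.02 m).
It also fails if it takes over 54 s, if anything falls off the work surface, if the arm or the gripper's body presses on something with over 40 N, if the wrist force passes 120 N, or if a joint passes its speed limit or range.

## Robot

A 6-joint arm with a two-finger parallel gripper is mounted at the origin on the work surface. World frame = base frame: x ahead of the robot, y to its left, z up, the work surface at z = 0. Lengths are in m, angles in rad, forces in N, time in s.
With the tool pointing down it reaches from about 0.225 to 0.875 m from the base axis. Payload 3.4 kg.
Tool frame: the origin (TCP) lies at the very end of the fingers, on their centre line; the grasp point (between the pads) lies 19 mm behind it; z points along the fingers, y is the direction in which the jaws open and shut (so a half turn about z gives the same grasp; the last joint's range is limited). The gripper opens to 85 mm and grips with 20 to 120 N. Pads are 22 mm wide; open, the fingers measure 114 mm over their backs; the gripper's body (76 mm by 85 mm) begins 54 mm behind the grasp point. The pads swing forward as they close: fully open they stand 13 mm farther back than shut.
Start: joints at [-1.456, 0.276, 1.505, -0, 1.361, -0.121], TCP at [0.134, -0.559, 0.231] pointing down, gripper open.
Joint ranges: [-2.89, 2.89], [-0.75, 2.08], [0.22, 2.7], [-1.18, 4.32], [0.11, 2.71], [-2.7, 2.7]. Speed limits (rad/s): [2.57, 2.57, 3.14, 3.14, 3.14, 3.14].

## Interface

Orientations are given as a unit quaternion [w, x, y, z].
In Python, from rig import manip, eyes gives the robot as it stands. The module is installed in compiled form; this text tells all that it offers.
- The arm moves only by the tool servo_tool, never from a script. Its argument "deltas" is one flat list of numbers, 6 for each row, row after row: the shift along the tool's x, y, z in cm, then the turn, a rotation vector about the tool's x, y, z in degrees. A call has 1 to 20 rows; each row shifts and turns the pose as measured when the row begins, along the tool's axes as they then stand; what a row does not reach is not made up. A row lasts 1/10 s, in which the tool goes at most 50 mm and 8.59 degrees, less where a joint would pass 70% of its speed; a pose out of reach is approached as far as the arm can. A call with a gripper value outside its range is refused whole. "jaw" is the finger opening in cm, from 0 to 8.54, set as the call begins (left out, the last holds). The fingers move at their own pace and stop on an object; "grip_force" is the grip in N (left out, the last holds). Time passes only in rows, so rows that do not move let the fingers close. It gives the time, the measured TCP pose, the force and the opening at its end, in the units of the state.
- manip.get_state(): the state, without advancing time (a new reading comes with each control period).
- eyes.get_image(name): name is "scene" or "side" or "wrist"; returns (picture, depth): 480x640x3 uint8, red, green, blue; 480x640 float32, m along the optical axis (not along the pixel's ray), 0 where there is no reading.
- eyes.get_calibration(name): a dict with "camera_matrix" (3x3 intrinsics, pixels), "rvec" (rotation vector, rad) and "tvec" (3), from world to camera coordinates, as OpenCV has them. Camera axes: x right, y down, z forward; pixel columns grow to the right and rows downward; lengths in m; the calibration is good to about 2 mm. A picture is of the moment at which its call begins: read the wrist's pose just before it. get_calibration takes no time and is no camera call; for the wrist camera it gives the pose at the moment of the call.
- manip.sign_off(): hands the job in, once; it reports no verdict.
The state is a dict: "clock": time; "qpos": joint angles; "qd": joint speeds; "effort": joint torques, N m; "position": TCP position; "ee_rot": TCP orientation; "contact_force": force on the tool from outside, world axes, zero at the start; "moment": the same for the moment, N m; "width": finger opening in m.
Only numpy, scipy, OpenCV 4.12 (cv2) and the standard library are available. Lean on these libraries where they do the work, as an engineer would, in place of code of your own. Each camera call takes 0.05 s, during which the arm holds its last target.

## Working session

There is one attempt and no reset: what is moved stays moved. The work goes in short steps, Python scripts to look and compute and a tool call to move; the robot and the scene stay as the last step left them, time stands still between calls to the robot, and variables do not carry over. Pictures are saved under pics/ and viewed, and the job is handed in when it is done.

Besides the shell and the picture viewer there is one more tool, called after ">>>" by a JSON object that holds its "name" and its "arguments", one argument or row to a line. servo_tool: Moves the arm, as the interface text tells. Its arguments: {"type":"object","properties":{"deltas":{"type":"array","items":{"type":"number"}},"jaw":{"type":"number"},"grip_force":{"type":"number"}},"required":["deltas"]}

```bash
mkdir -p pics; cat > h.py <<'E'
import numpy as np, cv2
from rig import manip, eyes
def cap(n,tag):
    c=eyes.get_calibration(n); im,d=eyes.get_image(n)
    cv2.imwrite(f'pics/{tag}.png',im[:,:,::-1]); np.savez(f'{tag}.npz',im=im,d=d,K=c['camera_matrix'],r=np.array(c['rvec']),t=np.array(c['tvec']))
def ld(tag):
    z=np.load(f'{tag}.npz'); return z['im'],z['d'],z['K'],z['r'],z['t']
def cloud(tag):
    im,d,K,r,t=ld(tag); R=cv2.Rodrigues(r)[0]
    v,u=np.mgrid[:480,:640]
    p=np.stack([(u-K[0,2])/K[0,0]*d,(v-K[1,2])/K[1,1]*d,d],-1)
    w=(p-t.ravel())@R
    w[d==0]=np.nan
    return im,w
E
python3 - <<'E'
from h import *
for n in ['scene','side','wrist']: cap(n,n+'0')
s=manip.get_state(); print(s)
E
```

```text
{'clock': 0.15, 'qpos': array([-1.45598569e+00,  2.76433719e-01,  1.50583855e+00, -5.39297100e-06,
        1.36070681e+00, -1.20998991e-01]), 'qd': array([ 0.00105595, -0.00126107, -0.00312878,  0.00059183,  0.00015338,
        0.00179743]), 'effort': array([ 3.62404768e-03, -4.17140758e+01, -2.46033311e+01, -6.00011390e-05,
        7.62779993e-03,  1.05479521e-05]), 'position': array([ 0.13428507, -0.55869177,  0.23064906]), 'ee_rot': array([-6.93217657e-04,  9.93056971e-01,  1.17632358e-01, -4.91872215e-07]), 'contact_force': array([ 0.03722885,  0.85236349, -0.39174114]), 'moment': array([ 0.02002286, -0.0143763 , -0.03394675]), 'width': 0.08560261051653165}
```

View pics/scene0.png

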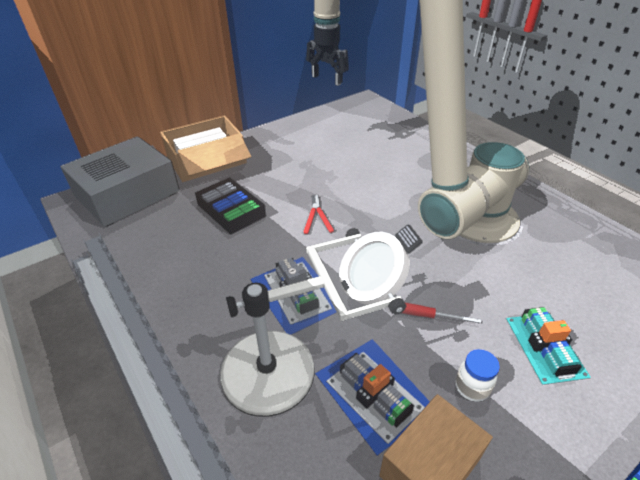

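View pics/side0.png

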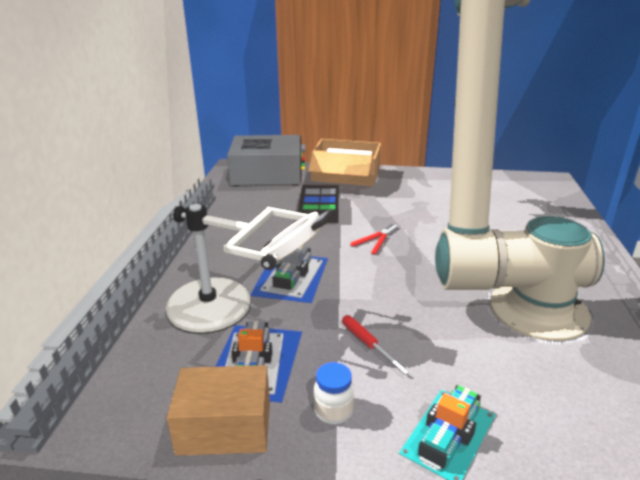

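View pics/wrist0.png

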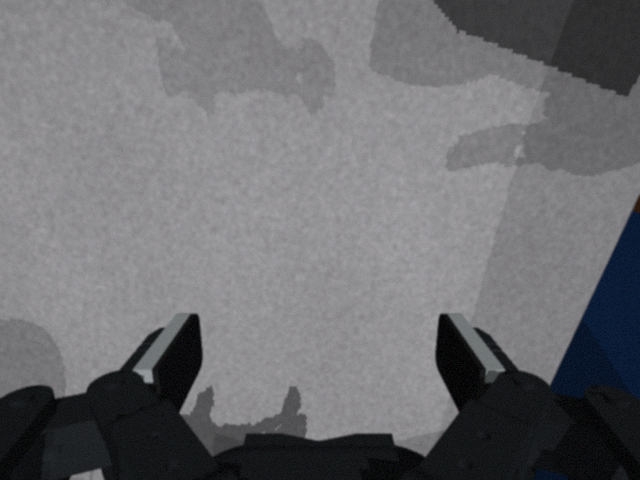

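The orange block on the grey plate and blue mat is at scene (377,380) and side (251,340). The look-alikes are the orange block on the turquoise plate at scene (555,330) and the grey timer at (292,272). I choose (377,380) and will check it in a crop and measure.

```bash
python3 - <<'E'
from h import *
im,w=cloud('scene0'); ims,ws=cloud('side0')
def orange(im): 
    h=cv2.cvtColor(im,cv2.COLOR_RGB2HSV); return (h[...,0]>4)&(h[...,0]<16)&(h[...,1]>180)&(h[...,2]>110)
for n,(i,c),b in [('scene',(im,w),(350,360,400,410)),('side',(ims,ws),(230,320,275,360))]:
    m=orange(i); mm=np.zeros_like(m); mm[b[1]:b[3],b[0]:b[2]]=m[b[1]:b[3],b[0]:b[2]]
    p=c[mm]; p=p[~np.isnan(p[:,0])]; print(n,len(p),'zmax',np.percentile(p[:,2],[5,50,95])); 
    q=p[p[:,2]>np.percentile(p[:,2],95)-0.006]; print(q.mean(0),q.min(0),q.max(0)); print(cv2.minAreaRect((q[:,:2]*1000).astype(np.float32)))
for n,c,pts in [('scene',w,dict(hub=(256,290),post=(264,340),base=(240,372),knobfar=(353,233),knobnear=(398,306),grip=(408,238),carton=(435,440),jar=(480,365),timer=(292,270),ringL=(345,270),ringR=(403,260),ringT=(375,237),ringB=(370,298),forkc=(325,280),sd=(420,311),plate=(377,340))),
 ('side',ws,dict(hub=(197,212),base=(205,300),knob=(268,262),grip=(322,220),fork=(262,215),ring=(290,240),farprong=(300,213)))]:
    for k,(u,v) in pts.items(): print(n,k,np.round(np.nanmedian(c[v-1:v+2,u-1:u+2].reshape(-1,3),0),3))
# white arm points at height
for n,i,c in (('scene',im,w),('side',ims,ws)):
    z=c[...,2]; m=(z>0.12)&(z<0.32)&(c[...,0]>0.2)&(c[...,1]>-0.45)
    print(n,m.sum()); np.save(n+'_hi.npy',c[m])
    a=(i*0.3).astype(np.uint8); a[m]=i[m]; cv2.imwrite(f'pics/{n}_hi.png',cv2.resize(a[180:420,180:500],None,fx=2.4,fy=2.4)[:,:,::-1])
cv2.imwrite('pics/crop.png',cv2.resize(im[330:450,310:450],None,fx=5,fy=5)[:,:,::-1])
E
```

```text
Traceback (most recent call last):
IndexError: index -1 is out of bounds for axis 0 with size 0
```

```bash
cat > a.py <<'E'
from h import *
im,w=cloud('scene0'); ims,ws=cloud('side0')
print(im[380,377],im[368,380],ims[340,251], np.isfinite(w[...,0]).mean())
def orange(im): 
    i=im.astype(int); return (i[...,0]>90)&(i[...,0]>1.7*i[...,1])&(i[...,0]>2.2*i[...,2])
for n,(i,c),b in [('scene',(im,w),(350,360,400,410)),('side',(ims,ws),(230,320,275,360))]:
    m=orange(i); mm=np.zeros_like(m); mm[b[1]:b[3],b[0]:b[2]]=m[b[1]:b[3],b[0]:b[2]]
    p=c[mm]; p=p[~np.isnan(p[:,0])]; print(n,mm.sum(),len(p))
    if len(p)<5: continue
    print('z',np.percentile(p[:,2],[5,50,95])) 
    q=p[p[:,2]>np.percentile(p[:,2],95)-0.006]; print(q.mean(0),q.min(0),q.max(0)); print(cv2.minAreaRect((q[:,:2]*1000).astype(np.float32)))
for n,c,pts in [('scene',w,dict(hub=(256,290),post=(264,340),base=(240,372),knobfar=(353,233),knobnear=(398,306),grip=(408,238),carton=(435,440),jar=(480,365),timer=(292,270),ringL=(345,270),ringR=(403,260),ringT=(375,237),ringB=(370,298),forkc=(325,280),sd=(420,311),plate=(377,340))),
 ('side',ws,dict(hub=(197,212),base=(205,300),knob=(268,262),grip=(322,220),fork=(262,215),ring=(290,240),farprong=(300,213)))]:
    for k,(u,v) in pts.items(): print(n,k,np.round(np.nanmedian(c[v-1:v+2,u-1:u+2].reshape(-1,3),0),3))
for n,i,c in (('scene',im,w),('side',ims,ws)):
    z=c[...,2]; m=(z>0.12)&(z<0.32)&(c[...,0]>0.2)&(c[...,1]>-0.45)
    print(n,m.sum()); np.save(n+'_hi.npy',c[m])
    a=(i*0.3).astype(np.uint8); a[m]=i[m]; cv2.imwrite(f'pics/{n}_hi.png',cv2.resize(a[180:420,180:500],None,fx=2.4,fy=2.4)[:,:,::-1])
cv2.imwrite('pics/crop.png',cv2.resize(im[330:450,310:450],None,fx=4,fy=4)[:,:,::-1])
E
python3 a.py
```

```text
[178 102  62] [159  94  62] [194 103  45] 0.9959212239583334
scene 183 183
z [0.06084531 0.07367907 0.07584695]
[0.60675165 0.24363513 0.073885  ] [0.58496014 0.2290607  0.06984726] [0.62784007 0.25701984 0.07697954]
((606.2760620117188, 242.5354766845703), (42.48938751220703, 27.05327033996582), 3.312055826187134)
side 433 433
z [0.04584135 0.06576821 0.0748339 ]
[0.5987169  0.24646781 0.07305556] [0.57930731 0.22925539 0.06887106] [0.62412496 0.25896682 0.07688623]
((602.08203125, 243.91441345214844), (44.10831069946289, 27.086843490600586), 7.560313701629639)
scene hub [0.747 0.075 0.256]
scene post [0.751 0.083 0.127]
scene base [0.8   0.052 0.023]
scene knobfar [0.516 0.046 0.242]
scene knobnear [0.569 0.232 0.24 ]
scene grip [0.479 0.153 0.286]
scene carton [0.615 0.393 0.089]
scene jar [0.442 0.342 0.085]
scene timer [ 0.586 -0.079  0.076]
scene ringL [0.571 0.093 0.211]
scene ringR [0.513 0.18  0.272]
scene ringT [0.505 0.097 0.262]
scene ringB [0.583 0.179 0.22 ]
scene forkc [0.631 0.112 0.238]
scene sd [0.396 0.153 0.021]
scene plate [ 0.515  0.144 -0.   ]
side hub [0.737 0.088 0.251]
side base [0.745 0.093 0.032]
side knob [0.56  0.234 0.233]
side grip [0.471 0.176 0.292]
side fork [0.61  0.062 0.237]
side ring [0.527 0.194 0.258]
side farprong [0.535 0.046 0.236]
scene 10923
side 11312
```

View pics/scene_hi.png

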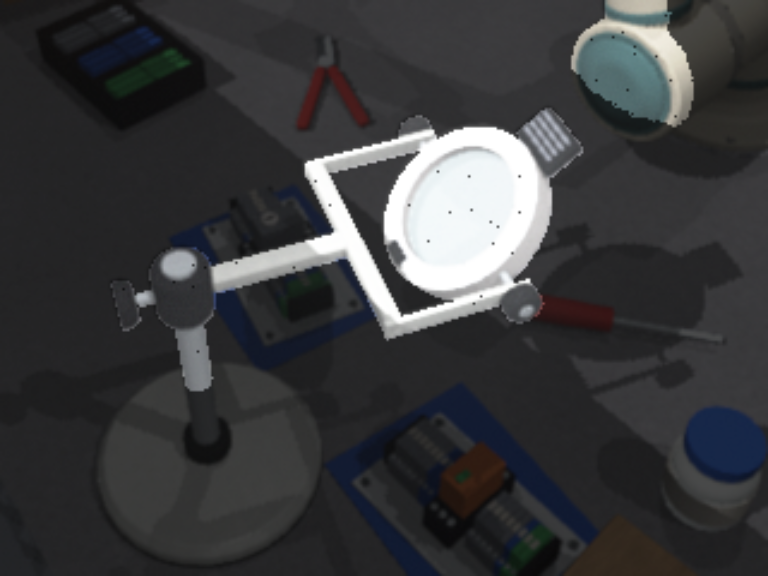

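View pics/crop.png

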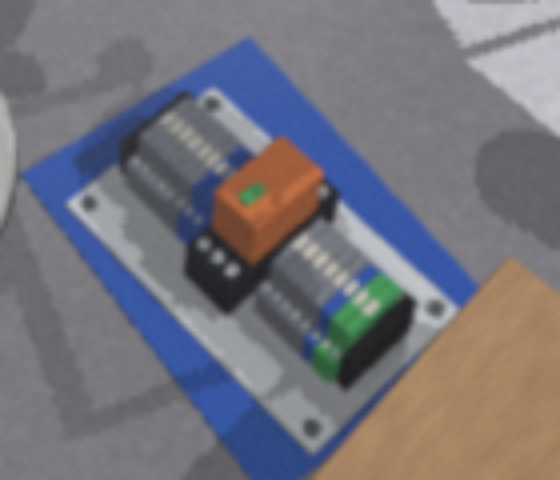

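View pics/side_hi.png

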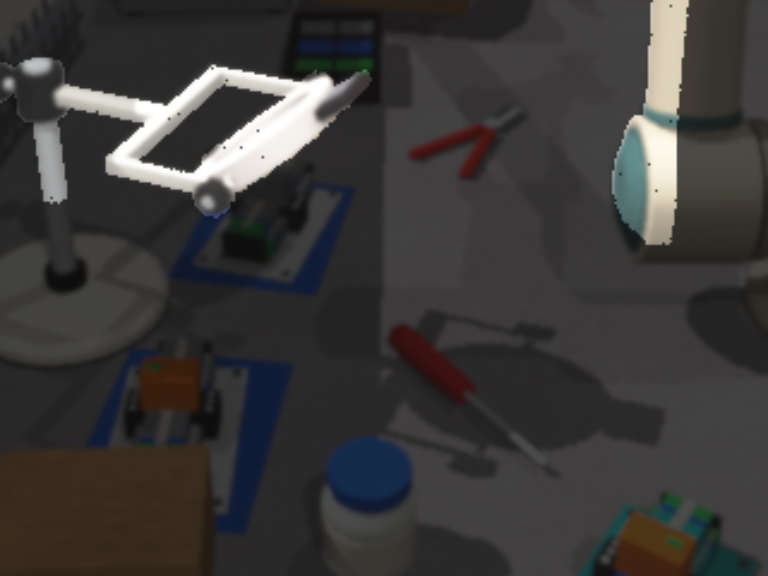

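```bash
cat > fit.py <<'E'
from h import *
import sys
from scipy.optimize import least_squares
def circ(p,r=None):
    f=lambda q: np.hypot(p[:,0]-q[0],p[:,1]-q[1])-(q[2] if r is None else r)
    return least_squares(f,list(np.median(p[:,:2],0))+[.05],loss='soft_l1',f_scale=.002).x
def post(tag):
    im,w=cloud(tag); P=w.reshape(-1,3); P=P[np.isfinite(P[:,0])]
    n=np.hypot(P[:,0]-.748,P[:,1]-.08)
    s=P[(n<.13)&(P[:,2]>.015)&(P[:,2]<.035)]
    bx=cv2.minEnclosingCircle((s[:,:2]*1000).astype(np.float32)); 
    s2=P[(n<.04)&(P[:,2]>.244)&(P[:,2]<.265)]
    h=cv2.minEnclosingCircle((s2[:,:2]*1000).astype(np.float32))
    print(tag,'base',bx,'hub',h,s2.mean(0),np.percentile(s2[:,2],90))
def ring(tag,post=(.748,.081)):
    # white pts: find ring plane: points within 75mm of lens centre est, excluding
    im,w=cloud(tag); P=w.reshape(-1,3); C=im.reshape(-1,3).astype(int)
    return P,C
if __name__=='__main__':
    for t in sys.argv[1:]: post(t)
E
python3 fit.py scene0 side0
```

```text
scene0 base ((749.7886962890625, 73.81038665771484), 94.31173706054688) hub ((757.0927124023438, 71.87261199951172), 28.650421142578125) [0.75126989 0.07674507 0.25202247] 0.25585809620546124
side0 base ((745.86376953125, 76.93292999267578), 93.90023040771484) hub ((755.1207275390625, 73.62741088867188), 31.487756729125977) [0.7452851  0.08006185 0.25080892] 0.2552808794889941
```

```bash
cat > lens.py <<'E'
from h import *
import sys
from scipy.optimize import least_squares
POST=np.array([.748,.0755])
def model(a,t):
    d=np.array([np.cos(a),np.sin(a),0]); y=np.cross([0,0,1],-d); 
    c=np.r_[POST+.22*d[:2],.23]
    g=d*np.cos(t)+np.array([0,0,1])*np.sin(t)  # -x axis of head (grip dir)
    n=np.cross(-g,y)
    return c,d,y,g,n
def fit(tag,a0,t0):
    im,w=cloud(tag); P=w.reshape(-1,3); C=im.reshape(-1,3).astype(int)
    ok=np.isfinite(P[:,0])
    wh=(C.min(1)>150)&ok
    a,t=a0,t0
    for it in range(8):
        c,d,y,g,n=model(a,t); q=P-c; h=q@n; e=q-np.outer(h,n); r=np.linalg.norm(e,axis=1)
        ang=abs(e@y)/np.maximum(r,1e-6)
        m=wh&(abs(h)<.022)&(r>.053)&(r<.065)&(ang<.97)&(h>0)
        f=lambda x:(lambda M:(P[m]-M[0])@M[4]-.012)(model(x,*[]) if 0 else model(a,x[0]))
        t=least_squares(f,[t],loss='soft_l1',f_scale=.003).x[0]
        # swivel: arm + fork points at height .238 top face symmetric: knobs dark at y=+-.096
        Q=P-c; m2=ok&(abs(Q[:,2])<.016)&(abs(Q@d)<.03)&(abs(Q@y)>.075)&(abs(Q@y)<.125)
        f2=lambda x:0
        mid=[]
        ma=ok&(abs((P[:,:2]-POST)@y[:2])<.02)&(((P[:,:2]-POST)@d[:2])>.04)&(((P[:,:2]-POST)@d[:2])<.12)&(abs(P[:,2]-.234)<.012)
        v=(P[ma][:,:2]-POST); k=((v@y[:2]).max()+(v@y[:2]).min())/2
    ys=(Q@y)[m2]
    print(tag,'a',np.degrees(a),'tilt deg',np.degrees(t),m.sum(),'armlat mm',k*1e3,ma.sum(),'knob ys',np.round([ys.min(),ys.max()],3))
    G=P-c; mg=ok&(G@g>.074)&(G@g<.094)&(abs(G@y)<.02)&(abs(G@n)<.02); print(' grip',P[mg].mean(0) if mg.any() else None,'centre',c)
    for s in (-1,1):
        mk=m2&(np.sign(Q@y)==s)&(C.max(1)<140); print(' knob',s,np.round(P[mk].mean(0),3),np.round((Q@d)[mk].mean()*1e3,1),mk.sum())
    # ring outer edge in-plane
    mr=wh&(r<.075)&(abs(h)<.02)&(h>0); print(' ring lat',np.round([ (q@y)[mr].min(),(q@y)[mr].max()],3))
a,t=map(float,sys.argv[1:3])
for k in sys.argv[3:]: fit(k,np.radians(a),np.radians(t))
E
python3 lens.py 163 40 scene0 side0; python3 lens.py 167 40 scene0
```

```text
scene0 a 163.0 tilt deg 38.34094704204268 1114 armlat mm 0.6692651374697114 539 knob ys [-0.109  0.1  ]
 grip [0.47884695 0.15980774 0.28705799] centre [0.53761295 0.13982178 0.23      ]
 knob -1 [0.514 0.041 0.24 ] -6.3 73
 knob 1 [0.568 0.228 0.235] -3.2 206
 ring lat [-0.074  0.073]
side0 a 163.0 tilt deg 34.70528938324367 454 armlat mm -2.042008952374854 316 knob ys [-0.11   0.101]
 grip [0.47896209 0.1692768  0.28361574] centre [0.53761295 0.13982178 0.23      ]
 knob -1 [0.51  0.042 0.241] -2.7 20
 knob 1 [0.56  0.231 0.232] 5.2 183
 ring lat [-0.073  0.067]
scene0 a 167.0 tilt deg 38.61604634582866 640 armlat mm 2.2799700087150625 531 knob ys [-0.094  0.115]
 grip [0.47496191 0.14364973 0.28765438] centre [0.53363859 0.12498923 0.23      ]
 knob -1 [0.514 0.041 0.24 ] 0.3 73
 knob 1 [0.568 0.228 0.235] -10.0 206
 ring lat [-0.075  0.075]
```

>>> {"name": "servo_tool", "arguments": {
  "deltas": [0, 0, -1.5, 0, 0, -8.5, 0, 0, -1.5, 0, 0, -8.5, 0, 0, -1.5, 0, 0, -8.5, 0, 0, -1.5, 0, 0, -8.5, 0, 0, -1.5, 0, 0, -8.5, 0, 0, -1.5, 0, 0, -8.5, 0, 0, -1.5, 0, 0, -8.5, 0, 0, 0, 0, 0, 0],
  "jaw": 0
}}

```text
clock: 0.95
position: [0.1341, -0.5569, 0.3352]
ee_rot: [-0.005, 0.799, 0.601, 0.003]
contact_force: [-0.5, -0.2, 0.3]
width: 0.0
```

```bash
cat > go.py <<'E'
from h import *
import sys
from scipy.spatial.transform import Rotation as Ro
s=manip.get_state(); q=s['ee_rot']; R=Ro.from_quat([q[1],q[2],q[3],q[0]]).as_matrix()
print('t',s['clock'],'p',np.round(s['position'],4),'F',np.round(s['contact_force'],1),'w',round(s['width'],3),'q',np.round(s['qpos'],2))
print('x',np.round(R[:,0],3),'z',np.round(R[:,2],3),'yaw',np.degrees(np.arctan2(R[1,0],R[0,0])))
for a in sys.argv[1:]:
    t=np.array(eval(a)); print(a,'tool cm',np.round(R.T@(t-s['position'])*100,2))
E
python3 go.py [.478,.159,.34]
```

```text
t 0.95 p [ 0.1341 -0.5569  0.3352] F [-0.5 -0.2  0.3] w 0.0 q [-1.46  0.24  1.3   0.    1.61 -1.18]
x [0.277 0.961 0.01 ] z [-0.001  0.011 -1.   ] yaw 73.92437183947602
[.478,.159,.34] tool cm [78.32 13.22  0.25]
```

>>> {"name": "servo_tool", "arguments": {
  "deltas": [4.8, 0.8, 0, 0, 0, 0, 4.8, 0.8, 0, 0, 0, 0, 4.8, 0.8, 0, 0, 0, 0, 4.8, 0.8, 0, 0, 0, 0, 4.8, 0.8, 0, 0, 0, 0, 4.8, 0.8, 0, 0, 0, 0, 4.8, 0.8, 0, 0, 0, 0, 4.8, 0.8, 0, 0, 0, 0, 4.8, 0.8, 0, 0, 0, 0, 4.8, 0.8, 0, 0, 0, 0, 4.8, 0.8, 0, 0, 0, 0, 4.8, 0.8, 0, 0, 0, 0, 4.8, 0.8, 0, 0, 0, 0, 4.8, 0.8, 0, 0, 0, 0]
}}

```text
clock: 2.35
position: [0.4444, 0.0643, 0.3291]
ee_rot: [-0.011, 0.818, 0.576, 0.003]
contact_force: [1.2, -0.7, 0.5]
width: 0.0004
```

```bash
python3 go.py [.478,.159,.32]
```

```text
t 2.35 p [0.4444 0.0643 0.3291] F [ 1.2 -0.7  0.5] w 0.0 q [-0.03  0.04  1.56  0.02  1.55  0.32]
x [0.337 0.941 0.017] z [-0.008  0.021 -1.   ] yaw 70.27302844355161
[.478,.159,.32] tool cm [10.03 -0.02  1.08]
```

>>> {"name": "servo_tool", "arguments": {
  "deltas": [3.5, 0, 0.3, -0.8, -1.0, -2.7, 3.5, 0, 0.3, 0, 0, 0, 2.5, 0, 0.3, 0, 0, 0, 0, 0, 0, 0, 0, 0]
}}

```text
clock: 2.75
position: [0.4749, 0.1646, 0.3149]
ee_rot: [-0.002, 0.805, 0.593, -0.002]
contact_force: [0.1, 0.0, 0.5]
width: -0.0
```

```bash
python3 go.py [.473,.160,.295]; python3 - <<'E'
from h import *
cap('scene','scene1'); cap('side','side1')
a=np.hstack([cv2.imread(f'pics/{n}1.png')[150:430,180:500] for n in('scene','side')]); cv2.imwrite('pics/c1.png',cv2.resize(a,None,fx=1.25,fy=1.25))
E
```

```text
t 2.75 p [0.4749 0.1646 0.3149] F [0.1 0.  0.5] w -0.0 q [0.19 0.13 1.49 0.   1.53 0.49]
x [ 0.296  0.955 -0.001] z [-0.006  0.    -1.   ] yaw 72.79822323144882
[.473,.160,.295] tool cm [-0.49 -0.04  1.99]
```

View pics/c1.png

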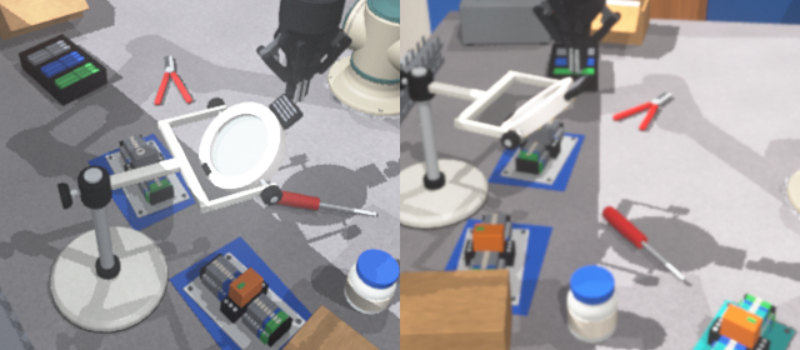

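>>> {"name": "servo_tool", "arguments": {
  "deltas": [-0.4, 0, 1.0, 0, 0, 0, 0, 0, 1.0, 0, 0, 0, 0, 0, 0.8, 0, 0, 0, 0, -0.2, 0.8, 0, 0, 0]
}}

```text
clock: 3.25
position: [0.4709, 0.1545, 0.2784]
ee_rot: [0.0, 0.808, 0.59, -0.002]
contact_force: [0.3, -0.5, 3.0]
width: -0.0001
```

```bash
python3 go.py [.456,.165,.24]
```

```text
t 3.25 p [0.4709 0.1545 0.2784] F [ 0.3 -0.5  3. ] w -0.0 q [ 0.18  0.13  1.58 -0.    1.43  0.49]
x [ 0.305  0.952 -0.003] z [-0.002 -0.003 -1.   ] yaw 72.26624983444994
[.456,.165,.24] tool cm [ 0.55 -1.73  3.84]
```

>>> {"name": "servo_tool", "arguments": {
  "deltas": [0.2, -0.4, 0.8, 0, 0, 0, 0.2, -0.4, 0.8, 0, 0, 0, 0.1, -0.4, 0.7, 0, 0, 0, 0, -0.4, 0.7, 0, 0, 0, 0, 0, 0, 0, 0, 0]
}}

```text
clock: 3.75
position: [0.4556, 0.163, 0.2448]
ee_rot: [0.001, 0.808, 0.589, -0.002]
contact_force: [-0.5, -0.1, 0.8]
width: 0.0001
```

```bash
python3 go.py [.456,.165,.236]
```

```text
t 3.75 p [0.4556 0.163  0.2448] F [-0.5 -0.1  0.8] w 0.0 q [ 0.2   0.13  1.66 -0.    1.35  0.52]
x [ 0.307  0.952 -0.005] z [-0.002 -0.005 -1.   ] yaw 72.14315877878268
[.456,.165,.236] tool cm [ 0.21 -0.03  0.88]
```

>>> {"name": "servo_tool", "arguments": {
  "deltas": [0.1, 0, 0.5, 0, 0, 0, 0.1, 0, 0.4, 0, 0, 0, 0, 0, 0, 0, 0, 0]
}}

```text
clock: 4.05
position: [0.4554, 0.1652, 0.2349]
ee_rot: [0.001, 0.808, 0.589, -0.003]
contact_force: [-0.2, 0.2, -0.1]
width: -0.0
```

```bash
python3 go.py [.456,.165,.236]; python3 - <<'E'
from h import *
cap('scene','scene2'); cap('side','side2')
a=np.hstack([cv2.imread(f'pics/{n}2.png')[150:430,180:500] for n in('scene','side')]); cv2.imwrite('pics/c2.png',cv2.resize(a,None,fx=1.25,fy=1.25))
E
python3 lens.py 163 5 scene2 side2
```

```text
t 4.05 p [0.4554 0.1652 0.2349] F [-0.2  0.2 -0.1] w -0.0 q [ 0.21  0.14  1.68 -0.    1.33  0.52]
x [ 0.306  0.952 -0.006] z [-0.004 -0.005 -1.   ] yaw 72.18915290794313
[.456,.165,.236] tool cm [ 0.    0.06 -0.11]
scene2 a 163.0 tilt deg -0.4997223894411816 929 armlat mm -0.07731503620770665 537 knob ys [-0.11   0.099]
 grip [0.46151764 0.17343671 0.23627958] centre [0.53761295 0.13982178 0.23      ]
 knob -1 [0.514 0.041 0.24 ] -6.6 75
 knob 1 [0.568 0.228 0.235] -3.4 202
 ring lat [-0.073  0.072]
side2 a 163.0 tilt deg -1.539844260411706 762 armlat mm -2.185476648937929 309 knob ys [-0.1    0.101]
 grip [0.46016495 0.17651186 0.23499639] centre [0.53761295 0.13982178 0.23      ]
 knob -1 [0.521 0.04  0.235] -13.7 1
 knob 1 [0.56  0.232 0.232] 5.2 181
 ring lat [-0.075  0.067]
```

View pics/c2.png

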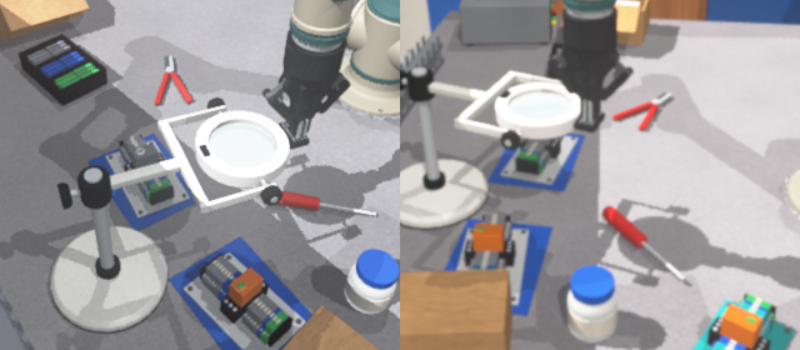

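>>> {"name": "servo_tool", "arguments": {
  "deltas": [0, -0.5, -3, 0, 0, 0, 0, 0, -3, 0, 0, 0, -4.5, 0, -1, 0, 0, 0, -4.5, 1.5, 0, 0, 0, 0, -4.5, 2.5, 0, 0, 0, 0, -3, 3, 0, 0, 0, 0, 0, 0, 0, 0, 0, 0]
}}

```text
clock: 4.85
position: [0.4683, -0.0131, 0.3085]
ee_rot: [0.001, 0.806, 0.592, -0.001]
contact_force: [0.1, -0.2, 0.6]
width: 0.0002
```

```bash
python3 go.py [.495,.001,.215]
```

```text
t 4.85 p [ 0.4683 -0.0131  0.3085] F [ 0.1 -0.2  0.6] w 0.0 q [-0.17  0.08  1.57 -0.    1.5   0.13]
x [ 0.3    0.954 -0.003] z [-0.002 -0.003 -1.   ] yaw 72.54947720240403
[.495,.001,.215] tool cm [2.17 2.13 9.34]
```

>>> {"name": "servo_tool", "arguments": {
  "deltas": [1, 1.1, 2.5, 0, 0, 0, 0.7, 1.1, 3.0, 0, 0, 0, 0, 0, 2.5, 0, 0, 0, 0, 0, 1.4, 0, 0, 0, 0, 0, 0, 0, 0, 0]
}}

```text
clock: 5.35
position: [0.4962, -0.0025, 0.2123]
ee_rot: [-0.0, 0.808, 0.59, 0.001]
contact_force: [-0.4, 1.4, -0.3]
width: 0.0001
```

```bash
python3 go.py [.507,.040,.215]; python3 - <<'E'
from h import *
cap('scene','scene3'); cap('side','side3')
a=np.hstack([cv2.imread(f'pics/{n}3.png')[150:430,180:500] for n in('scene','side')]); cv2.imwrite('pics/c3.png',cv2.resize(a,None,fx=1.25,fy=1.25))
E
```

```text
t 5.35 p [ 0.4962 -0.0025  0.2123] F [-0.4  1.4 -0.3] w 0.0 q [-0.15  0.17  1.7   0.    1.27  0.16]
x [0.305 0.952 0.001] z [ 0.001  0.001 -1.   ] yaw 72.25810700655683
[.507,.040,.215] tool cm [ 4.38 -0.26 -0.26]
```

View pics/c3.png

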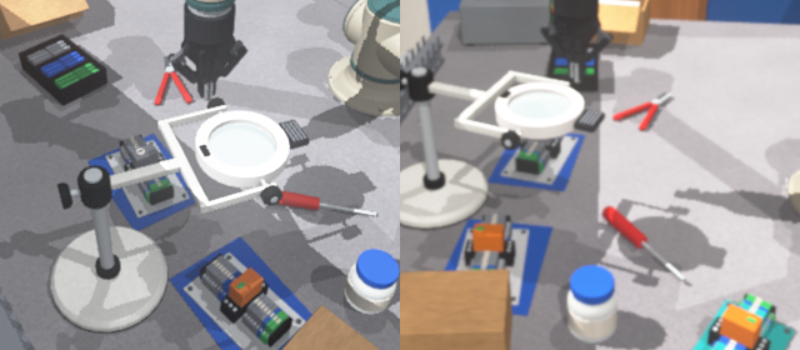

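>>> {"name": "servo_tool", "arguments": {
  "deltas": [1.5, -0.2, -0.2, 0, 0, 0, 1.2, 0, 0, 0, 0, 0, 0.6, 0, 0, 0, 0, 0, 0.8, -0.4, 0, 0, 0, 2, 0.96, -0.5, 0, 0, 0, 2.5, 0.96, -0.5, 0, 0, 0, 2.5, 0.96, -0.5, 0, 0, 0, 2.5, 0.96, -0.5, 0, 0, 0, 2.5, 0, 0, 0, 0, 0, 0]
}}

```text
clock: 6.35
position: [0.5029, 0.0819, 0.2219]
ee_rot: [0.007, 0.866, 0.5, 0.003]
contact_force: [0.4, 0.3, 0.5]
width: -0.0002
```

```bash
python3 go.py; python3 - <<'E'
from h import *
cap('scene','scene4'); cap('side','side4')
a=np.hstack([cv2.imread(f'pics/{n}4.png')[150:430,180:500] for n in('scene','side')]); cv2.imwrite('pics/c4.png',cv2.resize(a,None,fx=1.25,fy=1.25))
E
for a in 148 152 156; do python3 lens.py $a 0 scene4; done
```

```text
t 6.35 p [0.5029 0.0819 0.2219] F [0.4 0.3 0.5] w -0.0 q [ 0.03  0.18  1.66 -0.01  1.29  0.56]
x [ 0.501  0.866 -0.003] z [ 0.012 -0.01  -1.   ] yaw 59.96040973546468
scene4 a 148.0 tilt deg -0.4855489275097753 1106 armlat mm 1.1888327608102662 561 knob ys [-0.125  0.098]
 grip [0.49066651 0.23736664 0.23340956] centre [0.56142942 0.19208224 0.23      ]
 knob -1 [0.512 0.096 0.24 ] -9.1 132
 knob 1 [0.611 0.269 0.235] -1.6 234
 ring lat [-0.075  0.075]
scene4 a 152.0 tilt deg -0.9646574259675308 679 armlat mm -0.11498956013101386 559 knob ys [-0.112  0.114]
 grip [0.48161096 0.22261332 0.23455269] centre [0.55375153 0.17878374 0.23      ]
 knob -1 [0.512 0.096 0.24 ] -2.2 133
 knob 1 [0.611 0.269 0.235] -8.5 234
 ring lat [-0.075  0.075]
scene4 a 156.0 tilt deg -0.8857448670816288 463 armlat mm 6.792151625738516 538 knob ys [-0.097  0.125]
 grip [0.47669343 0.21294116 0.2347113 ] centre [0.54702    0.16498206 0.23      ]
 knob -1 [0.511 0.089 0.239] 1.9 72
 knob 1 [0.612 0.266 0.237] -18.2 162
 ring lat [-0.07   0.075]
```

View pics/c4.png

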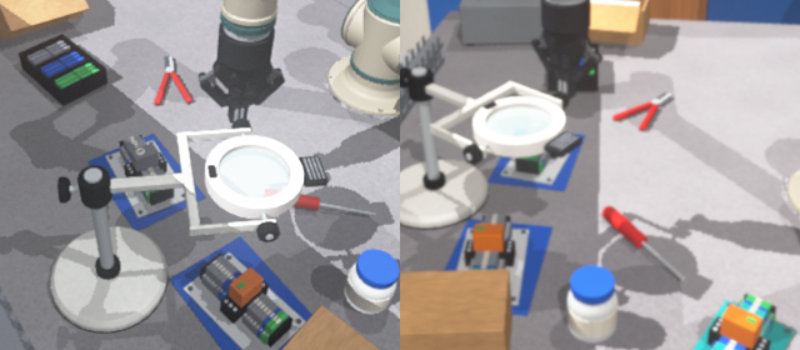

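>>> {"name": "servo_tool", "arguments": {
  "deltas": [0.96, -0.5, 0.2, 0.9, 0.1, 2.5, 0.96, -0.5, 0.2, 0, 0, 2.5, 0.96, -0.5, 0.1, 0, 0, 2.5, 0.96, -0.5, 0.1, 0, 0, 2.5, 0.96, -0.5, 0.1, 0, 0, 2.5, 0.96, -0.5, 0.1, 0, 0, 2.5, 0, 0, 0, 0, 0, 0]
}}

```text
clock: 7.15
position: [0.5124, 0.1401, 0.2162]
ee_rot: [0.004, 0.925, 0.379, -0.003]
contact_force: [-0.0, -0.5, 0.4]
width: -0.0002
```

```bash
python3 go.py; python3 - <<'E'
from h import *
cap('scene','scene5'); cap('side','side5')
a=np.hstack([cv2.imread(f'pics/{n}5.png')[150:430,180:500] for n in('scene','side')]); cv2.imwrite('pics/c5.png',cv2.resize(a,None,fx=1.25,fy=1.25))
E
for a in 133 136 139; do python3 lens.py $a 0 scene5; done
```

```text
t 7.15 p [0.5124 0.1401 0.2162] F [-0.  -0.5  0.4] w -0.0 q [ 0.14  0.22  1.62 -0.01  1.3   0.94]
x [ 0.713  0.701 -0.008] z [-0.002 -0.009 -1.   ] yaw 44.51632581073497
scene5 a 133.0 tilt deg -0.8897676586700276 1135 armlat mm -0.9653293918290198 570 knob ys [-0.123  0.095]
 grip [0.53928362 0.29636036 0.23352039] centre [0.59796036 0.23639781 0.23      ]
 knob -1 [0.524 0.153 0.239] -10.7 152
 knob 1 [0.662 0.297 0.235] 0.5 290
 ring lat [-0.074  0.074]
scene5 a 136.0 tilt deg -0.981786535688277 1047 armlat mm -0.3442160945856011 570 knob ys [-0.113  0.106]
 grip [0.52982209 0.28743879 0.23453093] centre [0.58974524 0.22832484 0.23      ]
 knob -1 [0.524 0.153 0.239] -5.1 152
 knob 1 [0.662 0.297 0.235] -4.2 290
 ring lat [-0.068  0.075]
scene5 a 139.0 tilt deg -0.8063264621596052 641 armlat mm 0.7714573801752191 569 knob ys [-0.102  0.117]
 grip [0.52299558 0.28012584 0.23443476] centre [0.58196389 0.21983299 0.23      ]
 knob -1 [0.524 0.153 0.239] -0.2 152
 knob 1 [0.662 0.297 0.235] -9.7 294
 ring lat [-0.075  0.075]
```

View pics/c5.png

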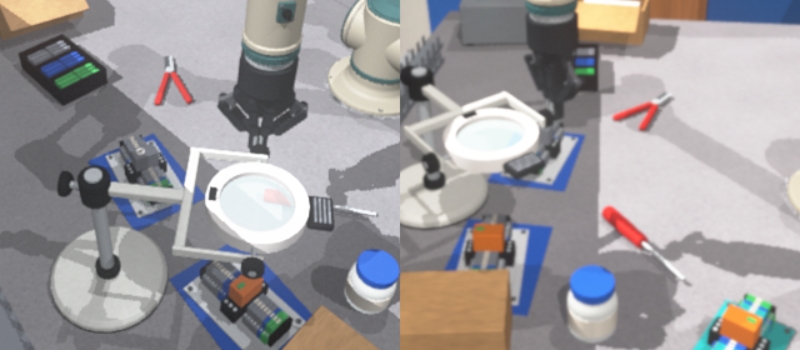

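>>> {"name": "servo_tool", "arguments": {
  "deltas": [0.96, -0.5, 0.1, 0.4, 0.3, 2.5, 0.9, -0.45, 0, 0, 0, 2.3, 0, 0, 0, 0, 0, 0]
}}

```text
clock: 7.55
position: [0.518, 0.1561, 0.2154]
ee_rot: [0.001, 0.941, 0.339, -0.003]
contact_force: [-0.1, -0.2, -0.3]
width: 0.0002
```

```bash
python3 go.py; python3 - <<'E'
from h import *
cap('scene','scene6'); cap('side','side6')
E
for a in 129 131 133; do python3 lens.py $a 0 scene6 side6; done
```

```text
t 7.55 p [0.518  0.1561 0.2154] F [-0.1 -0.2 -0.3] w 0.0 q [ 0.17  0.24  1.6  -0.    1.31  1.05]
x [ 0.77   0.638 -0.007] z [-0.006 -0.004 -1.   ] yaw 39.627912002551874
scene6 a 129.0 tilt deg -0.9286274671710941 1186 armlat mm -0.8818536185578197 568 knob ys [-0.123  0.095]
 grip [0.55509932 0.31043493 0.23339394] centre [0.60954951 0.24647211 0.23      ]
 knob -1 [0.53  0.168 0.239] -10.9 161
 knob 1 [0.678 0.302 0.235] 0.2 310
 ring lat [-0.075  0.075]
side6 a 129.0 tilt deg -1.708281648154505 798 armlat mm -4.615722066242418 228 knob ys [-0.125  0.093]
 grip [0.55399793 0.30996217 0.2334867 ] centre [0.60954951 0.24647211 0.23      ]
 knob -1 [0.522 0.177 0.235] 0.9 172
 knob 1 [0.67  0.308 0.234] 9.7 181
 ring lat [-0.074  0.074]
scene6 a 131.0 tilt deg -0.973415905584519 1302 armlat mm 0.08780663842020489 569 knob ys [-0.124  0.103]
 grip [0.55008046 0.30639795 0.23404802] centre [0.60366701 0.24153611 0.23      ]
 knob -1 [0.53  0.168 0.239] -7.1 161
 knob 1 [0.678 0.302 0.235] -2.8 309
 ring lat [-0.071  0.073]
side6 a 131.0 tilt deg -1.6082339934639942 887 armlat mm -2.021536907354342 228 knob ys [-0.125  0.101]
 grip [0.54983383 0.30644857 0.23375979] centre [0.60366701 0.24153611 0.23      ]
 knob -1 [0.52  0.175 0.234] 4.6 214
 knob 1 [0.67  0.308 0.234] 6.7 180
 ring lat [-0.072  0.075]
scene6 a 133.0 tilt deg -0.9013517157838702 985 armlat mm 1.1672659559334406 570 knob ys [-0.116  0.11 ]
 grip [0.54195586 0.29918632 0.23453341] centre [0.59796036 0.23639781 0.23      ]
 knob -1 [0.53  0.168 0.239] -3.6 161
 knob 1 [0.678 0.302 0.235] -6.2 312
 ring lat [-0.074  0.074]
side6 a 133.0 tilt deg -1.1741163595902082 687 armlat mm 0.6600810675154063 228 knob ys [-0.124  0.109]
 grip [0.54175055 0.29912612 0.23441483] centre [0.59796036 0.23639781 0.23      ]
 knob -1 [0.518 0.173 0.234] 8.3 243
 knob 1 [0.67  0.308 0.234] 3.3 180
 ring lat [-0.075  0.073]
```

>>> {"name": "servo_tool", "arguments": {
  "deltas": [-2, 0, 0, 0, 0, 0, -4, 0, 0, 0, 0, 0, -4, 0, -1, 0, 0, 0, -4, 0, -3, 0, 0, 0, -3, 0, -3, 0, 0, 0, 0, 0, 0, 0, 0, 0, 0, 0, 0, 0, 0, 0]
}}

```text
clock: 8.35
position: [0.3836, 0.0411, 0.2872]
ee_rot: [0.003, 0.94, 0.342, -0.002]
contact_force: [-0.4, 0.3, -0.3]
width: 0.0002
```

```bash
python3 go.py; python3 - <<'E'
from h import *
cap('scene','scene7'); cap('side','side7')
a=np.hstack([cv2.imread(f'pics/{n}7.png')[150:430,180:500] for n in('scene','side')]); cv2.imwrite('pics/c7.png',cv2.resize(a,None,fx=1.25,fy=1.25))
E
for a in 131; do python3 lens.py $a 0 scene7 side7; done
python3 - <<'E'
from h import *
# independent: horizontal centre of ring annulus (white pts near z .242) 
for t in('scene7','side7'):
    im,w=cloud(t);P=w.reshape(-1,3);C=im.reshape(-1,3)
    m=(C.min(1)>140)&(abs(P[:,2]-.242)<.008)&(np.hypot(P[:,0]-.602,P[:,1]-.243)<.08); p=P[m]
    # grid away fork: only r>0.045
    from scipy.optimize import least_squares
    f=lambda q:np.hypot(p[:,0]-q[0],p[:,1]-q[1])-.059
    print(t,m.sum(),least_squares(f,[.602,.243],loss='soft_l1',f_scale=.005).x,'relay .604 .2435')
E
```

```text
t 8.35 p [0.3836 0.0411 0.2872] F [-0.4  0.3 -0.3] w 0.0 q [-0.07 -0.05  1.75 -0.01  1.44  0.81]
x [ 0.767  0.642 -0.006] z [-0.002 -0.007 -1.   ] yaw 39.94870645481982
scene7 a 131.0 tilt deg -1.064455774189475 1311 armlat mm 1.3800242007049428 572 knob ys [-0.106  0.103]
 grip [0.55025556 0.30670285 0.23396874] centre [0.60366701 0.24153611 0.23      ]
 knob -1 [0.532 0.174 0.24 ] -3.8 102
 knob 1 [0.678 0.302 0.235] -2.9 313
 ring lat [-0.072  0.075]
side7 a 131.0 tilt deg -1.5845492197573483 894 armlat mm -1.5104595595511645 233 knob ys [-0.108  0.101]
 grip [0.55039136 0.30672118 0.23377046] centre [0.60366701 0.24153611 0.23      ]
 knob -1 [0.525 0.18  0.235] 5.3 122
 knob 1 [0.67  0.308 0.234] 6.7 178
 ring lat [-0.071  0.074]
scene7 2580 [0.6043369  0.24050386] relay .604 .2435
side7 1662 [0.59885606 0.24379601] relay .604 .2435
```

View pics/c7.png

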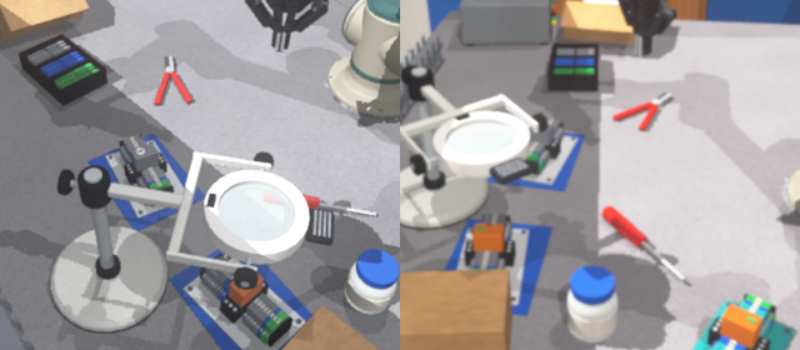

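```bash
python3 -c "
from rig import manip
print(manip.sign_off())"
```

```text
the job is handed in; nothing more can be done
None
```

The magnifier's lens is now level and over the orange relay on the grey plate, and I have handed the job in. I pressed the thumb grip down until the head was level. Then I pushed knob_b in to swing the arm about 32° clockwise, and backed the gripper well clear.

**Position:** the scene and side cameras each put the ring's centre about 3–4 mm from the relay's centre, against a limit of 25 mm. The two cameras differ from each other by about 5 mm in where they place the ring, which matches their calibration offset.

**Level:** the lens measures −1.1° in one camera and −1.6° in the other, against a limit of 6°.

**Disturbance:** the wrist force stayed near 3 N or less at every reading, and the gripper never went over the glass. In the last pictures the plates and the other items on the bench look where they were, though I judged that by eye and did not measure it. The clock stood at about 8.5 s when I handed in.

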